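# Roll down the wear strip on a swinging instrument cover

### The job

Take the roller out of its rack and roll down the steel strip on the curved crown of the swinging instrument cover: set the wheel down at the left end (as the robot sees it) and roll in one pass to the right end, pressing with about 5 N all the way (3 to 7 N) while the cover tips under it, without lifting off between the ends. At the right end ease the pressure off so that the cover comes back level without being let swing, then finish with the roller held clear above everything and the cover hanging level and still. Let nothing but the wheel touch the cover or its stand, and leave the other things on the bench alone.

Things in the scene. Friction and masses are not known exactly. Their poses are not given: they have to be found in the camera images.
- yoke: Fixed trunnion stand: base plate 150 x 100 x 10 mm and two aluminium uprights, carrying the swinging yellow cover. Origin: centre of the underside, on the bench. Its y axis runs along the cover, +y to the robot's left; its x axis is the trunnion direction, away from the robot.
- trunnion (a point): Point on the horizontal trunnion (swing) axis, in the middle of the stand, 110 mm above the bench; same axes as the stand.
- cover (a joint): Swing about the trunnion, rad: 0 level, positive with the left (+y) end down; stops at +-0.37. Runs freely: nominal mass 8 kg, inertia 0.133 kg m2, gravity restoring moment 2.5 N m/rad (these three vary together by a hidden factor 0.6 to 1.6), damping 0.25 N m s/rad, period about 1.5 s. Let go while tipped, it swings for seconds.
- crown (a point): Middle of the top of the cover's curved crown, 50 mm above the trunnion axis; turns with the cover: y along the crown to the left end, z up out of it. A 44 mm wide steel strip runs along the crown from y = -0.15 to +0.15 m, with a small lip 10 mm high at either end. The ends of the pass are the strip beyond y = +0.09 and beyond y = -0.09 m; up to 0.12 is clear of the lips.
- arc_centre (a point): Centre of the strip's arc: the strip is convex upward with 500 mm radius along y, straight across x. This point lies 500 mm below point crown along its -z and turns with the cover. With the wheel on the strip, the wheel's centre is 518 mm from it. (The cover is yellow, 60 mm wide, with a dark round weight 64 mm across at either end and a dark bar below.)
- roller: Loose roller tool, 0.25 kg, 142 mm high, upright in the rack. Origin: bottom of the wheel; z up along the tool. From the bottom: black wheel 36 mm across, 22 mm wide, turning freely about the tool's x axis, so it rolls along the tool's y; fork and neck; round flange 60 mm across, z = 60 to 66 mm; square handle 24 x 24 mm (faces across x and y), z = 66 to 142 mm.
- wheel_centre (a point): Centre of the wheel, 18 mm above the roller's origin along its axis.
- grip (a point): Where to grip the roller's handle, on its axis, 92 mm above its origin, 26 mm above the flange's top; same axes as the roller.
- rack: Fixed roller rack, a black plate 100 x 100 mm on four legs, plate top 110 mm above the bench, with a 44 mm hole through which wheel and neck hang; the roller's flange lies on the plate. Lift the roller straight up by 70 mm to clear it. Origin: centre of the underside.
- keypad: Bystander: grey desk instrument 130 x 100 mm, 46 mm high, with keys. Origin: centre of the underside.
- bottle: Bystander: white bottle 56 mm across, 110 mm high. Origin: centre of the underside.
- lens_ring: Bystander: aluminium lens ring 90 mm across, 22 mm high, lying flat. Origin: centre of the underside.
Not all that is in view belongs to the job. What is shaped like the roller but red is not meant. There is more than one size of the rack; the job needs the smaller.

How it is judged (in metres and radians):
On the way, in this order (a step that is already met when the one before it is completed fails the run):
1. roller set down at the left (+y) end of the crown, pressing with 3 to 7 N (contact force between roller and yoke between 3 and 7 N and y of wheel_centre in the frame of crown above 0.09 m), for 0.3 s.
2. rolling through the left part of the crown with 3 to 7 N (contact force between roller and yoke between 3 and 7 N and y of wheel_centre in the frame of crown between 0.05 and 0.08 m), for 0.3 s.
3. rolling through the left of the middle of the crown with 3 to 7 N (contact force between roller and yoke between 3 and 7 N and y of wheel_centre in the frame of crown between 0.015 and 0.045 m), for 0.3 s.
4. rolling through the middle of the crown with 3 to 7 N (contact force between roller and yoke between 3 and 7 N and y of wheel_centre in the frame of crown between -0.015 and 0.015 m), for 0.3 s.
5. rolling through the right of the middle of the crown with 3 to 7 N (contact force between roller and yoke between 3 and 7 N and y of wheel_centre in the frame of crown between -0.045 and -0.015 m), for 0.3 s.
6. rolling through the right part of the crown with 3 to 7 N (contact force between roller and yoke between 3 and 7 N and y of wheel_centre in the frame of crown between -0.08 and -0.05 m), for 0.3 s.
7. roller at the right (-y) end of the crown, still pressing with 3 to 7 N (contact force between roller and yoke between 3 and 7 N and y of wheel_centre in the frame of crown below -0.09 m), for 0.5 s.
At the end, for the whole second after the job is handed in: The roller is held upright (within 0.3 rad) in the fingers with the wheel's centre more than 210 mm above the bench, touching nothing else, and the cover hangs level within 0.06 rad and moves slower than 0.15 rad/s (height (world z) of wheel_centre above 0.21 m and angle between roller's own z axis and vertical below 0.3 rad and contact force between the fingers and roller above 1 N and contact force between roller and yoke below 0.1 N and contact force between roller and rack below 0.1 N and value of joint cover between -0.06 and 0.06 rad and velocity of joint cover between -0.15 and 0.15 rad/s); the arm keeps its last pose, push and grip.
It fails at once if roller pressed on the cover with more than 10 N (contact force between roller and yoke above 10 N).
It fails at once if contact lost (under 1 N) close over the strip between the ends of the pass (y of wheel_centre in the frame of crown between -0.07 and 0.07 m and distance between wheel_centre and arc_centre below 0.535 m and contact force between roller and yoke below 1 N).
It fails at once if cover let swing faster than 0.6 rad/s or driven onto its stops (velocity of joint cover above 0.6 rad/s or velocity of joint cover below -0.6 rad/s or value of joint cover above 0.365 rad or value of joint cover below -0.365 rad).
It fails at once if cover or stand touched by the hand or arm (contact force between any of the fingers, the arm and yoke above 1 N).
It fails at once if a bystander moved by more than 30 mm (distance of any of keypad, bottle, lens_ring from where it was at the start of the episode above 0.03 m).
It also fails if it takes over 72 s, if anything falls off the work surface, if the arm or the gripper's body presses on something with over 40 N, if the wrist force passes 120 N, or if a joint passes its speed limit or range.

### The arm

A 6-joint arm with a two-finger parallel gripper is mounted at the origin on the work surface. World frame = base frame: x ahead of the robot, y to its left, z up, the work surface at z = 0. Lengths are in m, angles in degrees, forces in N, time in s.
With the tool pointing down it reaches from about 0.375 to 0.9 m from the base axis. Payload 3.1 kg.
Tool frame: the origin (TCP) lies at the very end of the fingers, on their centre line; the grasp point (between the pads) lies 19 mm behind it (grip_point_offset is the distance from the TCP to the grasp point, in m); y points along the fingers, x is the direction in which the jaws open and shut, and the axes are right-handed (so a half turn about y gives the same grasp; the last joint's range is limited). The gripper opens to 87 mm and grips with 3 to 60 N. Pads are 19 mm wide; open, the fingers measure 117 mm over their backs; the gripper's body (75 mm by 190 mm) begins 51 mm behind the grasp point.
Start: joints at [56.809, 30.224, 82.088, -0, 67.689, -10.227], TCP at [0.244, 0.575, 0.223] pointing down, gripper open.
Joint ranges: [-176.69, 176.69], [-43.24, 126.21], [12.49, 139.97], [-82, 262], [0, 151.66], [-163.58, 163.58]. Speed limits (degrees/s): [159.86, 159.86, 180, 180, 180, 180].

### API

Orientations are given as a 3x3 rotation matrix whose columns are the frame's x, y, z axes.
In Python, from rig import * gives the robot as it stands.
- The arm moves only by the tool send_rows, never from a script. Its argument "moves" is text: rows parted by semicolons, each of 5 numbers parted by spaces: the finger opening in mm, from 0 to 87, then the shift along the tool's x, y, z in mm, then the turn about the tool's y in degrees. In form: fingers dx dy dz yaw; .... A call has 1 to 20 rows; each row shifts and turns the commanded pose from where the row before left it, along the tool's axes as they then stand; what a row does not reach is not made up. A row lasts 1/12 s, in which the tool goes at most 41.7 mm and 7.16 degrees, less where a joint would pass 70% of its speed; a pose out of reach is approached as far as the arm can. A call is refused whole if a number of a shift passes 41.7 or a number of a turn 7.16, either way. A call with a gripper value outside its range is refused whole. The fingers move at their own pace and stop on an object; the grip force is fixed at half the most. Time passes only in rows, so rows that do not move let the fingers close. It gives the time, the measured TCP pose, the force and the opening at its end, in the units of the state.
- read_state(): the state, without advancing time (a new reading comes with each control period).
- capture(name): name is "side" or "top" or "wrist"; returns a dict with "image" (420x560x3 uint8, blue, green, red), "z_map" (420x560 float32, m along the optical axis (not along the pixel's ray), 0 where there is no reading), "mtx" (3x3 intrinsics, pixels), "origin" and "rotation" of the camera in the world; the wrist camera has in their place "tool_from_camera" (4x4, takes a point from camera to tool coordinates, whose origin is the TCP and whose axes are the tool frame's). Camera axes: x right, y up, looking along -z (the intrinsics and any distortion apply to the point x, -y, -z); pixel columns grow to the right and rows downward; lengths in m; the calibration is good to about 2 mm. The wrist camera is an equidistant fisheye: a pixel r from the principal point sees the ray r / f radians off the axis. A picture is of the moment at which its call begins: read the wrist's pose just before it.
- hand_in(): hands the job in, once; it reports no verdict.
Trained networks look in a picture, given as the dict that the camera call returned (one of the last four; its "shot" number tells which), for a name from the list of things; names that differ only in an ending like _2 or _b are one class to them, and where a whole thing is asked for, a point or a joint stands for the part that bears it (a point fixed in the world has none). Each returns a list of dicts, best first, with "p" (0 to 1); they miss things now and then, are a little off and sometimes report something else, mostly with a low value. They report only what shows in the picture. A call takes as long as a camera call. They do not tell look-alikes from the thing itself.
- search_frame(picture, name): "bbox" ([left, top, right, bottom] in pixels, round what is visible of it).
- masks_of(picture, name): "region" (420x560 bool, what is visible of it) and "bbox" ([left, top, right, bottom] in pixels, round what is visible of it).
- mark_of(picture, name): "pixel" ([row, column] in pixels: a listed point, or the origin of a listed thing).
The state is a dict: "time_s": time; "joint_positions": joint angles; "qvel": joint speeds; "tau": joint torques, N m; "position": TCP position; "tcp_rot": TCP orientation; "force": force on the tool from outside, world axes, zero at the start; "moment": the same for the moment, N m; "opening": opening from 0.0 (shut) to 1.0 (fully open).
Only numpy, scipy, OpenCV 4.12 (cv2) and the standard library are available. Lean on these libraries where they do the work, as an engineer would, in place of code of your own. Each camera call takes 0.05 s, during which the arm holds its last target. There are 200 camera calls.

## Working session

There is one attempt and no reset: what is moved stays moved. The work goes in short steps, Python scripts to look and compute and a tool call to move; the robot and the scene stay as the last step left them, time stands still between calls to the robot, and variables do not carry over. Pictures are saved under pics/ and viewed, about 8 in all and at most 12, crops included, and the job is handed in when it is done.

Besides the shell and the picture viewer there is one more tool, called after "Emit:" by a JSON object that holds its "name" and its "arguments". send_rows: Moves the arm, as the interface text tells. Its arguments: {"type":"object","properties":{"moves":{"type":"string"}},"required":["moves"]}

```bash
ls; mkdir -p pics; cat > h.py <<'E'
from rig import *
import numpy as np, cv2
def pt(c,r,col,z=None):
    d=c["z_map"]; z=z or d[int(round(r)),int(round(col))]
    K=c["mtx"]; p=np.array([(col-K[0][2])/K[0][0]*z, -(r-K[1][2])/K[1][1]*z, -z])
    return np.array(c["rotation"])@p+np.array(c["origin"])
def cloud(c):
    d=c["z_map"]; K=np.array(c["mtx"]); v,u=np.mgrid[0:420,0:560]
    p=np.stack([(u-K[0,2])/K[0,0]*d,-(v-K[1,2])/K[1,1]*d,-d],-1)
    P=p@np.array(c["rotation"]).T+np.array(c["origin"]); P[d==0]=np.nan
    return P
E
python3 - <<'E'
from h import *
s=read_state(); print(s)
cs=[capture(n) for n in("side","top")]
cv2.imwrite("pics/a.png",cs[0]["image"]);cv2.imwrite("pics/b.png",cs[1]["image"])
for c in cs:
    print(c["origin"],c["rotation"],c["mtx"],c.keys())
    for n in("roller","rack","yoke","crown","trunnion","grip","wheel_centre","keypad","bottle","lens_ring"):
        try:
            for m in masks_of(c,n)[:3]:
                P=cloud(c)[m["region"]]; print(n,round(m["p"],2),np.round(m["bbox"]),np.round(np.nanmedian(P,0),3),np.round(np.nanmax(P[:,2]),3))
        except Exception as e: print(n,e)
        for m in mark_of(c,n)[:3]: print("   mark",n,round(m["p"],2),np.round(m["pixel"]))
E
```

```text
pics
{'time_s': 0.0, 'joint_positions': array([ 5.68104178e+01,  3.02784291e+01,  8.21563158e+01, -2.26526024e-04,
        6.76893191e+01, -1.02290555e+01]), 'qvel': array([-0.00938434,  0.00550439,  0.02384886,  0.02725158, -0.00023632,
       -0.11913158]), 'tau': array([ 9.23877269e-04, -4.40032017e+01, -1.76599556e+01,  6.34270068e-02,
        5.80123113e-02, -1.58114563e-04]), 'position': array([0.24339444, 0.57486395, 0.22157779]), 'tcp_rot': array([[ 3.90094219e-01, -1.18226141e-03, -9.20774187e-01],
       [ 9.20772478e-01, -1.81408370e-03,  3.90095824e-01],
       [-2.13155668e-03, -9.99997656e-01,  3.80930205e-04]]), 'force': array([-0.12727492, -0.62152015,  0.21038144]), 'moment': array([ 0.0065169 , -0.00130674, -0.05525995]), 'opening': 1.0048814348773076}
[0.98351512 0.33166133 0.78531893] [[-0.66015756 -0.59424195  0.45942192]
 [ 0.75109619 -0.52780458  0.39658144]
 [ 0.00681967  0.60687629  0.79476705]] [[394.09620752   0.         285.26890723]
 [  0.         394.09620752 200.08155518]
 [  0.           0.           1.        ]] dict_keys(['image', 'z_map', 'mtx', 'or
[... 2669 characters left out ...]
0.306  0.117] 0.196
grip 0.95 [434. 217. 460. 240.] [ 0.435 -0.439  0.068] 0.146
   mark grip 0.81 [217. 398.]
wheel_centre 0.63 [429. 218. 465. 238.] [ 0.435 -0.44   0.068] 0.146
wheel_centre 0.55 [167. 151. 331. 189.] [0.559 0.024 0.145] 0.166
wheel_centre 0.33 [383. 205. 407. 234.] [ 0.45  -0.307  0.117] 0.196
   mark wheel_centre 0.68 [228. 439.]
keypad 0.7 [108. 189. 153. 240.] [0.461 0.322 0.031] 0.054
   mark keypad 0.89 [214. 132.]
   mark keypad 0.74 [115. 368.]
bottle 0.68 [161.  98. 185. 129.] [0.704 0.216 0.076] 0.115
   mark bottle 0.65 [116. 176.]
   mark bottle 0.35 [220. 384.]
lens_ring 0.87 [349.  98. 385. 132.] [ 0.725 -0.265  0.02 ] 0.028
   mark lens_ring 0.62 [113. 368.]
```

```bash
python3 - <<'E'
import cv2,numpy as np
a=cv2.imread("pics/a.png");b=cv2.imread("pics/b.png")
cv2.imwrite("pics/c.png",np.hstack([cv2.resize(a,(400,300)),cv2.resize(b,(400,300))]))
cv2.imwrite("pics/d.png",np.hstack([cv2.resize(a[50:180,170:300],(400,400),interpolation=2),cv2.resize(b[180:350,360:530],(400,400),interpolation=2)]))
E
```

```text
(no output)
```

View pics/b.png

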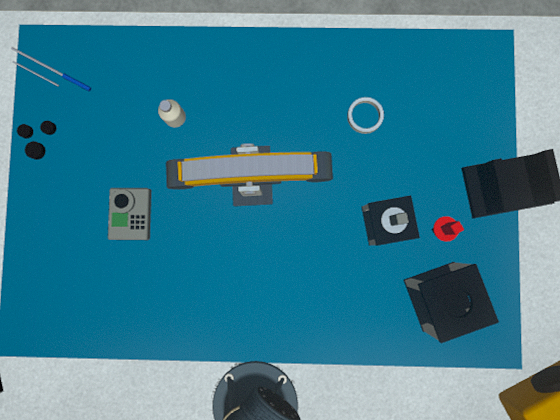

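View pics/d.png

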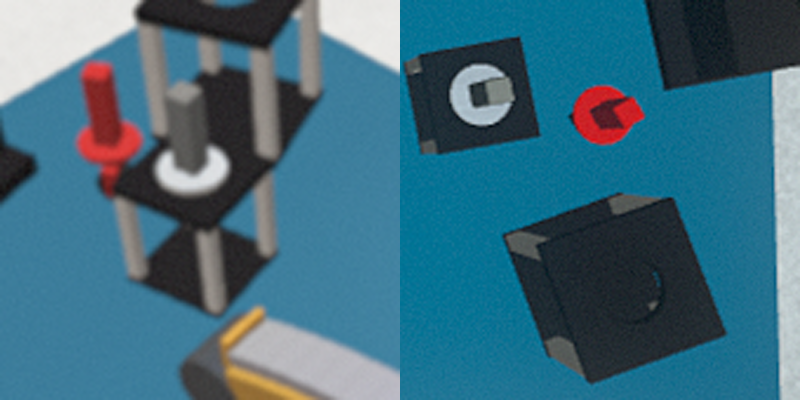

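View pics/a.png

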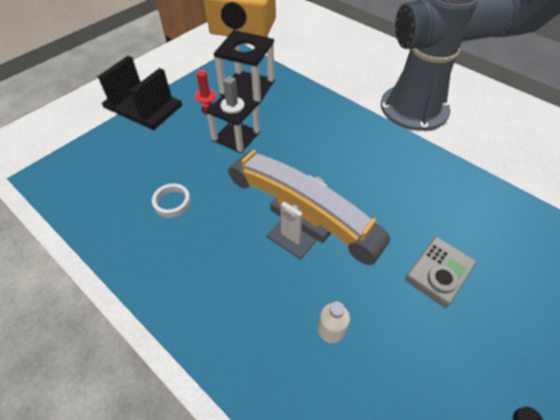

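Candidates: the grey roller in the small rack at top (398,218) / side (232,92), and the red look-alike at top (447,228) / side (204,85). For the rack, the small one holds the grey roller at top (390,222), and the large empty one is at top (455,300). I choose the grey roller; the crop confirms it. Next: precise measurements.

```bash
cat >> h.py <<'E'
def rect(P,lab):
    r=cv2.minAreaRect((P[:,:2]*1000).astype(np.float32)); print(lab,len(P),np.round(r[0],1),np.round(r[1],1),round(r[2],1),"meanz",np.round(P[:,2].mean(),4)); return r
E
python3 - <<'E'
from h import *
for n in("top","side"):
    c=capture(n);P=cloud(c);hsv=cv2.cvtColor(c["image"],cv2.COLOR_BGR2HSV);S,V=hsv[...,1],hsv[...,2];H=hsv[...,0]
    Z=P[...,2]
    near=(abs(P[...,0]-.455)<.09)&(abs(P[...,1]+.305)<.085)
    rect(P[near&(Z>.182)&(Z<.2)&(S<90)],n+" handletop")
    rect(P[near&(Z>.102)&(Z<.122)&(V<70)],n+" plate")
    rect(P[near&(Z>.11)&(Z<.124)&(V>140)&(S<60)],n+" flange")
    q=(abs(P[...,0]-.56)<.12)&(abs(P[...,1]-.03)<.2)
    st=q&(Z>.12)&(S<70)&(V>120)&(Z<.18)
    Q=P[st]; r=rect(Q,n+" strip")
    d=Q[:,:2]-Q[:,:2].mean(0); u=np.linalg.svd(d,full_matrices=False)[2][0]; u*=np.sign(u[1]); t=d@u
    pf=np.polyfit(t,Q[:,2],2); print("dir",np.degrees(np.arctan2(-u[0],u[1])),"mean",Q.mean(0),"apex t",-pf[1]/2/pf[0],"R",-.5/pf[0],"z",np.polyval(pf,-pf[1]/2/pf[0]),t.min(),t.max())
    b=(abs(P[...,0]-.56)<.12)&(abs(P[...,1]-.03)<.2)&(Z<.02)&(V<110)&(S<60); rect(P[b],n+" base")
E
```

```text
top handletop 132 [ 452.4 -313.6] [23.9 24.4] 10.7 meanz 0.1907
top plate 1290 [ 452.9 -313.7] [ 98.2 101.3] 11.2 meanz 0.1093
top flange 327 [ 452.1 -312.5] [57.1 54.7] 11.1 meanz 0.1154
top strip 2892 [564.9  24. ] [115.3 301.3] 1.4 meanz 0.1493
dir 3.930260243227511 mean [0.56488159 0.02158451 0.14929714] apex t 0.003719245379551173 R 0.9483108000383922 z 0.15283047185345813 -0.1482237692084839 0.1522469258391245
top base 170 [568.6 -30.3] [147.7 202. ] 3.0 meanz 0.0099
side handletop 94 [ 453.1 -313.1] [26.5 26.7] 12.8 meanz 0.1896
side plate 583 [ 451.5 -315.3] [104.1 102.2] 11.6 meanz 0.1097
side flange 197 [ 452.1 -315.2] [61.8 58.5] 48.8 meanz 0.1162
side strip 2859 [563.7  22.8] [302.6 118.2] 83.0 meanz 0.1502
dir 4.338794337551988 mean [0.5671954  0.03557372 0.1501738 ] apex t -0.012058749021043674 R 0.7794810473039937 z 0.15459569127738118 -0.16419091339379324 0.14574100847642996
side base 619 [608.4  26.2] [62.  98.7] 5.9 meanz 0.01
```

```bash
python3 - <<'E'
from h import *
for n in("top","side"):
    c=capture(n);P=cloud(c);hsv=cv2.cvtColor(c["image"],cv2.COLOR_BGR2HSV);S,V=hsv[...,1],hsv[...,2]
    Z=P[...,2]
    ctr=np.array([.565,.023]);a=np.radians(4.3)
    for k in range(6):
        u=np.array([-np.sin(a),np.cos(a)]);v=np.array([np.cos(a),np.sin(a)])
        t=(P[...,:2]-ctr)@u;w=(P[...,:2]-ctr)@v
        ex=.16-t**2/1.0
        st=(abs(t)<.16)&(abs(w)<.027)&(abs(Z-ex)<.012)&(S<70)&(V>120)
        T,W=t[st],w[st]
        B=np.arange(-.14,.141,.01);cs=[]
        for b in B:
            s=W[abs(T-b)<.006]
            cs.append((s.min()+s.max())/2 if len(s)>5 else np.nan)
        cs=np.array(cs);g=~np.isnan(cs);f=np.polyfit(B[g],cs[g],1)
        ctr=ctr+v*f[1];a-=np.arctan(f[0])
    pf=np.polyfit(T,Z[st],2)
    print(n,"yaw",np.degrees(a),"ctr",ctr,"fit",f,"T",T.min(),T.max(),"W",W.min(),W.max(),"R",-.5/pf[0],"apex",-pf[1]/2/pf[0],pf[2])
    yel=(hsv[...,0]>12)&(hsv[...,0]<35)&(S>120)&(abs(t)<.2)&(abs(w)<.05)&(Z>.1)
    print(" lips t", np.nanmin(t[yel]),np.nanmax(t[yel]))
    wt=(abs(t)<.25)&(abs(w)<.05)&(Z>.09)&(V<110);print(" weights t",np.nanmin(t[wt]),np.nanmax(t[wt]))
E
```

```text
top yaw 3.834639860886187 ctr [0.56503715 0.02300279] fit [-2.69200519e-15 -2.23725620e-16] T -0.14983251613616386 0.15093506741111967 W -0.023077268456955086 0.024465627402219706 R 0.4940421371883629 apex 0.0011408078920221614 0.15955315069983075
 lips t -0.1600139844364436 0.16091432432666333
 weights t -0.19577193562182185 0.19502430946191499
side yaw 4.126348245001949 ctr [0.56443234 0.0229573 ] fit [8.61131238e-14 1.87792767e-15] T -0.15199427591521536 0.15749927752740744 W -0.02393867517085622 0.023870253135915193 R 0.4950402896380302 apex -0.0002861521246986068 0.15964581323558874
 lips t -0.1768610539569875 0.15784740261773564
 weights t -0.19623057530386037 0.19540977445494928
```

Emit:
{"name": "send_rows", "arguments": {"moves": "87 0 -6 0 7.1;87 0 -6 0 7.1;87 0 -6 0 7.1;87 0 -6 0 7.1;87 0 -6 0 7.1;87 0 -6 0 7.1;87 0 -6 0 7.1;87 0 -6 0 7.1;87 0 -6 0 7.1;87 0 -6 0 7.1;87 0 -6 0 7.1;87 0 -6 0 7.1;87 0 -6 0 7.1;87 0 -6 0 7.1;87 0 -6 0 7.1;87 0 -6 0 7.1;87 0 -6 0 7.1;87 0 -6 0 7.1;87 0 -6 0 7.1;87 0 -6 0 7.1"}}

```text
time_s: 3.97
position: [0.2437, 0.5754, 0.3428]
tcp_rot: [[0.254, -0.0, 0.967], [-0.967, -0.0, 0.254], [0.0, -1.0, -0.0]]
force: [-0.1, -0.1, 0.1]
opening: 1.002
```

```bash
cat >> h.py <<'E'
def togo(xyz,yaw=None):
    s=read_state();R=np.array(s["tcp_rot"]);p=np.array(s["position"])
    y=np.degrees(np.arctan2(R[1,0],R[0,0]))
    print("t",round(s["time_s"],2),"p",np.round(p*1000,1),"xyaw",round(y,2),"tilt",np.round(R[2],4),"F",np.round(s["force"],2),"M",np.round(s["moment"],3),"open",round(s["opening"]*87,1),"j",np.round(s["joint_positions"],1))
    print(" to go (tool mm):",np.round(R.T@(np.array(xyz)-p)*1000,1),"turn",None if yaw is None else round((y-yaw+180)%360-180,2))
E
python3 -c "
from h import *
togo([.5,.1,.34],-79);togo([.4525,-.3135,.34],-79)"
```

```text
t 3.97 p [243.7 575.4 342.8] xyaw -75.31 tilt [ 1.e-04 -1.e+00 -1.e-04] F [-0.12 -0.06  0.09] M [-0.024  0.154 -0.038] open 87.1 j [ 56.8  24.2  73.1  -0.   82.8 132.1]
 to go (tool mm): [524.8   2.9 127.4] turn 3.69
t 3.97 p [243.7 575.4 342.8] xyaw -75.31 tilt [ 1.e-04 -1.e+00 -1.e-04] F [-0.12 -0.06  0.09] M [-0.024  0.154 -0.038] open 87.1 j [ 56.8  24.2  73.1  -0.   82.8 132.1]
 to go (tool mm): [912.7   2.9 -23.4] turn 3.69
```

Emit:
{"name": "send_rows", "arguments": {"moves": "87 33 0 8 0.9;87 33 0 8 0.9;87 33 0 8 0.9;87 33 0 8 0.9;87 33 0 8 0;87 33 0 8 0;87 33 0 8 0;87 33 0 8 0;87 33 0 8 0;87 33 0 8 0;87 33 0 8 0;87 33 0 8 0;87 33 0 8 0;87 33 0 8 0;87 33 0 8 0;87 32 0 -10 0;87 32 0 -12 0;87 32 0 -12 0;87 32 0 -12 0;87 32 0 -12 0"}}

```text
time_s: 5.63
position: [0.4386, -0.0533, 0.3427]
tcp_rot: [[0.198, 0.0, 0.98], [-0.98, -0.0, 0.198], [0.0, -1.0, 0.0]]
force: [0.9, -0.6, -0.1]
opening: 1.001
```

```bash
python3 -c "
from h import *
togo([.4525,-.3135,.30],-79)"
```

```text
t 5.63 p [438.6 -53.3 342.7] xyaw -78.56 tilt [ 2.e-04 -1.e+00  4.e-04] F [ 0.9  -0.62 -0.14] M [-0.061  0.135  0.024] open 87.1 j [-21.5   7.5  97.    0.   75.4  57.1]
 to go (tool mm): [257.7  42.8 -38.1] turn 0.44
```

Emit:
{"name": "send_rows", "arguments": {"moves": "87 32 5 -4 0;87 32 5 -4 0;87 32 5 -4 0;87 32 5 -4 0;87 32 5 -4 0;87 32 5 -4 0;87 30 5 -4 0;87 15 5 -4 0;87 0 0 0 0;87 0 0 0 0;87 0 0 0 0"}}

```text
time_s: 6.55
position: [0.4545, -0.289, 0.3025]
tcp_rot: [[0.199, -0.001, 0.98], [-0.98, 0.001, 0.199], [-0.002, -1.0, -0.0]]
force: [0.0, 1.1, -0.5]
opening: 1.002
```

```bash
python3 - <<'E'
from h import *
togo([.4525,-.3135,.126],-79)
c=capture("wrist");cv2.imwrite("pics/w1.png",c["image"]);np.save("w1z.npy",c["z_map"])
print(c["mtx"],c["tool_from_camera"])
E
```

```text
t 6.55 p [ 454.5 -289.   302.5] xyaw -78.53 tilt [-1.5e-03 -1.0e+00 -3.0e-04] F [ 0.03  1.14 -0.47] M [-0.048  0.149 -0.02 ] open 87.2 j [-44.4  18.5  88.6   0.   73.   34.2]
 to go (tool mm): [ 23.9 176.5  -6.8] turn 0.47
[[325.1922621    0.         279.50138964]
 [  0.         325.1922621  209.60396888]
 [  0.           0.           1.        ]] [[ 9.99998371e-01  4.46809999e-04  1.74896037e-03 -3.12513479e-04]
 [ 1.56321530e-03  2.70160946e-01 -9.62813907e-01 -1.61314577e-01]
 [-9.02695667e-04  9.62815072e-01  2.70159807e-01  7.30631828e-02]
 [ 0.00000000e+00  0.00000000e+00  0.00000000e+00  1.00000000e+00]]
```

View pics/w1.png

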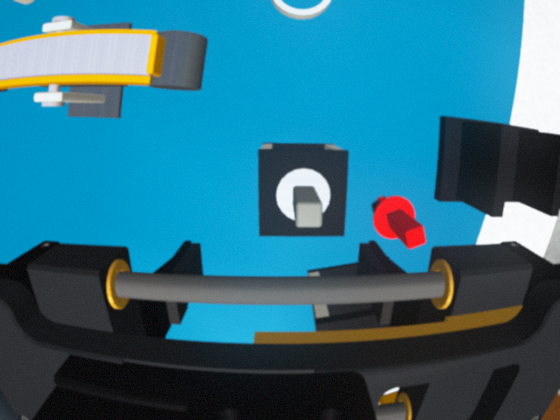

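```bash
cat >> h.py <<'E'
def wcloud(c,s):
    d=c["z_map"];K=np.array(c["mtx"]);v,u=np.mgrid[0:420,0:560]
    a=(u-K[0,2])/K[0,0];b=(v-K[1,2])/K[1,1];r=np.hypot(a,b)+1e-9
    k=np.tan(r)/r*d
    p=np.stack([a*k,-b*k,-d,np.ones_like(d)],-1)@np.array(c["tool_from_camera"]).T
    P=p[...,:3]@np.array(s["tcp_rot"]).T+np.array(s["position"]);P[d==0]=np.nan;return P
E
python3 - <<'E'
from h import *
s=read_state();c=capture("wrist");P=wcloud(c,s);Z=P[...,2]
near=(abs(P[...,0]-.455)<.06)&(abs(P[...,1]+.31)<.06)
Q=P[near&(Z>.183)&(Z<.2)];rect(Q,"handle")
rect(P[near&(Z>.105)&(Z<.1125)],"plate")
togo([.4525,-.3135,.196],-79)
E
```

```text
handle 749 [ 451.3 -315. ] [24.8 24.3] 11.0 meanz 0.1902
plate 5137 [ 451.3 -315.1] [101.  100.7] 11.2 meanz 0.1091
t 6.65 p [ 454.9 -288.8  303. ] xyaw -78.47 tilt [-3.e-04 -1.e+00  3.e-04] F [-0.88  0.35  0.72] M [-0.024  0.169  0.013] open 86.9 j [-44.3  18.4  88.5   0.   73.   34.1]
 to go (tool mm): [ 23.7 107.   -7.3] turn 0.53
```

Emit:
{"name": "send_rows", "arguments": {"moves": "87 8 20 -3 0.5;87 8 20 -3 0;87 8 20 -2 0;87 0 20 0 0;87 0 0 0 0;87 0 0 0 0;87 0 0 0 0"}}

```text
time_s: 7.23
position: [0.4524, -0.3152, 0.2239]
tcp_rot: [[0.191, 0.001, 0.982], [-0.982, -0.001, 0.191], [0.001, -1.0, 0.001]]
force: [0.1, 0.1, 0.6]
opening: 1.001
```

```bash
python3 - <<'E'
from h import *
for i in range(3):
    togo([.452,-.3142,.125],-79); s=read_state();c=capture("wrist")
P=wcloud(c,s);Z=P[...,2]
near=(abs(P[...,0]-.455)<.06)&(abs(P[...,1]+.31)<.06)
rect(P[near&(Z>.183)&(Z<.2)],"handle")
E
```

```text
t 7.23 p [ 452.4 -315.2  223.9] xyaw -79.0 tilt [ 0.0014 -1.      0.0011] F [0.11 0.07 0.65] M [-0.064  0.1   -0.067] open 87.1 j [-46.5  24.4  92.7   0.   62.7  32.5]
 to go (tool mm): [-1.2 98.8 -0.3] turn 0.0
t 7.28 p [ 452.6 -315.6  224.2] xyaw -79.0 tilt [ 0.0024 -1.      0.0017] F [-0.02 -0.27 -0.22] M [-0.029  0.105 -0.019] open 86.9 j [-46.5  24.4  92.7   0.   62.7  32.5]
 to go (tool mm): [-1.7 99.2 -0.4] turn -0.0
t 7.33 p [ 452.6 -315.7  224.3] xyaw -79.01 tilt [ 0.0027 -1.      0.0018] F [0.18 0.1  1.06] M [-0.048  0.139  0.006] open 86.7 j [-46.5  24.4  92.7   0.   62.7  32.5]
 to go (tool mm): [-1.9 99.3 -0.4] turn -0.01
handle 1348 [ 451.8 -314.9] [24.  23.7] 11.4 meanz 0.1904
```

Emit:
{"name": "send_rows", "arguments": {"moves": "87 -1 20 0 0;87 0 20 0 0;87 0 20 0 0;87 0 20 0 0;87 0 13 0 0;87 0 5 0 0;87 0 0 0 0;87 0 0 0 0;0 0 0 0 0;0 0 0 0 0;0 0 0 0 0;0 0 0 0 0;0 0 0 0 0;0 0 0 0 0;0 0 0 0 0;0 0 0 0 0"}}

```text
time_s: 8.72
position: [0.4514, -0.3146, 0.1245]
tcp_rot: [[0.19, -0.0, 0.982], [-0.982, 0.0, 0.19], [-0.0, -1.0, -0.0]]
force: [-0.2, 0.3, -0.8]
opening: 0.475
```

```bash
python3 - <<'E'
from h import *
for i in range(2):
    togo([.452,-.3142,.125],-79); c=capture("wrist")
E
```

```text
t 8.72 p [ 451.4 -314.6  124.5] xyaw -79.06 tilt [-1.e-04 -1.e+00 -0.e+00] F [-0.22  0.33 -0.84] M [-0.077  0.16   0.024] open 41.3 j [-46.5  32.4  98.1   0.   49.6  32.6]
 to go (tool mm): [-0.3 -0.5  0.6] turn -0.06
t 8.77 p [ 451.4 -314.6  124.5] xyaw -79.07 tilt [-1.e-04 -1.e+00 -1.e-04] F [0.21 0.66 0.73] M [-0.114  0.184  0.035] open 37.9 j [-46.5  32.4  98.1  -0.   49.6  32.6]
 to go (tool mm): [-0.3 -0.5  0.7] turn -0.07
```

Emit:
{"name": "send_rows", "arguments": {"moves": "0 0 0 0 0;0 0 0 0 0;0 0 0 0 0;0 0 0 0 0;0 0 0 0 0;0 0 -5 0 0;0 0 -10 0 0;0 0 -15 0 0;0 0 -15 0 0;0 0 -15 0 0;0 0 -15 0 0;0 0 -15 0 0;0 0 -15 0 0;0 0 -15 0 0;0 0 -15 0 0;0 0 -10 0 0;0 0 -5 0 0;0 0 0 0 0;0 0 0 0 0"}}

```text
time_s: 10.4
position: [0.4511, -0.3143, 0.2743]
tcp_rot: [[0.19, -0.0, 0.982], [-0.982, 0.0, 0.19], [-0.001, -1.0, -0.0]]
force: [-0.8, -0.4, -2.7]
opening: 0.275
```

```bash
python3 - <<'E'
from h import *
for i in range(3):
    togo([.55,-.1,.275],-86); c=capture("side")
cv2.imwrite("pics/l1.png",cv2.resize(c["image"][20:160,140:330],(760,560),interpolation=2))
E
```

```text
t 10.4 p [ 451.1 -314.3  274.3] xyaw -79.06 tilt [-6.e-04 -1.e+00 -4.e-04] F [-0.76 -0.38 -2.67] M [-0.041  0.16   0.014] open 23.9 j [-46.5  21.   89.3   0.   69.7  32.6]
 to go (tool mm): [-191.6   -0.6  137.7] turn 6.94
t 10.45 p [ 450.9 -314.1  273.8] xyaw -79.06 tilt [-0.0015 -1.     -0.001 ] F [ 0.48 -0.03 -2.93] M [-0.091  0.226  0.039] open 23.8 j [-46.5  21.1  89.3  -0.   69.7  32.5]
 to go (tool mm): [-191.4   -1.   137.9] turn 6.94
t 10.5 p [ 450.9 -314.1  273.6] xyaw -79.07 tilt [-0.0019 -1.     -0.0012] F [-0.07 -0.3  -2.18] M [-0.021  0.154 -0.004] open 23.9 j [-46.5  21.1  89.3   0.   69.7  32.6]
 to go (tool mm): [-191.4   -1.2  137.9] turn 6.93
```

View pics/l1.png

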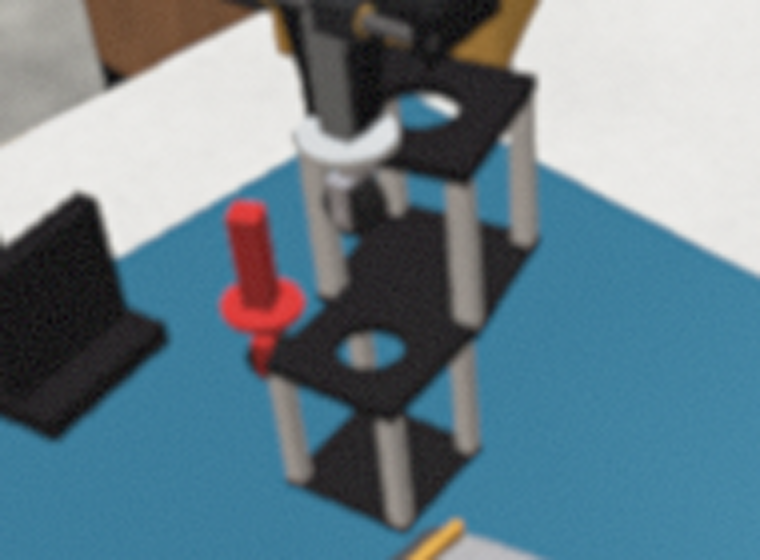

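Grey roller lifted: wheel at (370,205) in the crop, fork side at left, so the wheel's axis runs along x as wanted. Large rack and red look-alike are untouched. Now turn to the cover's axis and move over.

Emit:
{"name": "send_rows", "arguments": {"moves": "0 0 -6 0 3.4;0 0 -6 0 3.5;0 0 0 0 0;0 0 0 0 0"}}

```text
time_s: 10.88
position: [0.4513, -0.3145, 0.286]
tcp_rot: [[0.072, -0.0, 0.997], [-0.997, 0.001, 0.072], [-0.001, -1.0, -0.0]]
force: [0.6, 0.3, -2.8]
opening: 0.277
```

```bash
python3 - <<'E'
from h import *
togo([.5573,.1312,.285],-86)
E
```

```text
t 10.88 p [ 451.3 -314.5  286. ] xyaw -85.87 tilt [-5.e-04 -1.e+00 -4.e-04] F [ 0.58  0.29 -2.79] M [-0.045  0.163  0.013] open 24.1 j [-46.5  20.4  88.4   0.   71.3  39.4]
 to go (tool mm): [-437.     1.2  137.7] turn 0.13
```

Emit:
{"name": "send_rows", "arguments": {"moves": "0 -10 0 3 0.1;0 -20 0 6 0;0 -28 0 9 0;0 -28 0 9 0;0 -28 0 9 0;0 -28 0 9 0;0 -28 0 9 0;0 -28 0 9 0;0 -28 0 9 0;0 -28 0 9 0;0 -28 0 9 0;0 -28 0 9 0;0 -28 0 9 0;0 -28 0 9 0;0 -28 0 8 0;0 -23 0 7 0;0 -15 0 4 0;0 -5 0 1 0;0 0 0 0 0;0 0 0 0 0"}}

```text
time_s: 12.55
position: [0.5573, 0.1305, 0.286]
tcp_rot: [[0.07, -0.002, 0.998], [-0.998, -0.001, 0.07], [0.001, -1.0, -0.002]]
force: [-0.0, -0.3, -2.8]
opening: 0.277
```

```bash
python3 - <<'E'
from h import *
togo([.5573,.1312,.285],-86)
F=[];C=[]
for i in range(8):
    s=read_state();F.append(np.r_[s["force"],s["moment"],s["tau"]]);c=capture("wrist" if i%2 else "side");C.append((c,s))
F=np.array(F);print(np.round(F.mean(0),3));print(np.round(F.std(0),3))
togo([.5573,.1312,.285],-86)
cv2.imwrite("pics/s1.png",np.hstack([cv2.resize(C[6][0]["image"],(400,300)),cv2.resize(C[7][0]["image"],(400,300))]))
# roller cloud
P=cloud(C[6][0]);m=masks_of(C[6][0],"roller");
for q in m[:2]:
    Q=P[q["region"]];print(q["p"],q["bbox"],np.nanmedian(Q,0),np.nanmin(Q[:,2]),np.nanmax(Q[:,2]))
print([ (x["p"],x["pixel"]) for x in mark_of(C[6][0],"wheel_centre")[:2]])
E
```

```text
t 12.55 p [557.3 130.5 286. ] xyaw -86.01 tilt [ 7.0e-04 -1.0e+00 -1.6e-03] F [-0.02 -0.32 -2.82] M [-0.11   0.171 -0.023] open 24.1 j [ 2.  22.3 85.3 -0.  72.6 88. ]
 to go (tool mm): [-0.7  1.  -0. ] turn -0.01
[ 2.8300e-01 -4.2000e-02 -2.4470e+00 -5.2000e-02  1.6300e-01 -5.0000e-03
  3.1100e-01 -4.0070e+01 -1.9771e+01  5.9000e-02 -7.3000e-02 -1.0000e-03]
[0.505 0.33  0.398 0.039 0.032 0.023 0.243 0.026 0.037 0.023 0.004 0.002]
t 12.95 p [558.1 130.1 286.6] xyaw -86.12 tilt [ 0. -1.  0.] F [-0.14 -0.29 -1.98] M [ 0.003  0.189 -0.015] open 23.5 j [ 2.  22.3 85.2 -0.  72.6 88.1]
 to go (tool mm): [-1.2  1.6 -0.7] turn -0.12
0.67 [343.4, 133.9, 375.0, 196.2] [0.56963566 0.13364753 0.27871037] 0.21394767316190033 0.35571791106035194
0.65 [317.9, 303.7, 351.3, 344.9] [0.72631742 0.22996105 0.07437042] -0.0026072555054552637 0.11355868461495966
[(0.86, [108.3, 205.3]), (0.63, [186.9, 354.0])]
```

View pics/s1.png

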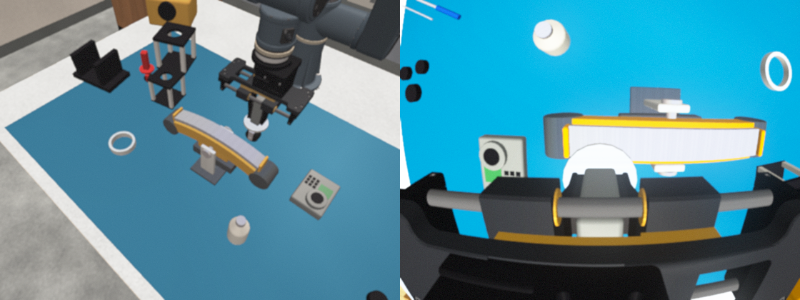

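Emit:
{"name": "send_rows", "arguments": {"moves": "0 0 5 0 0;0 0 8 0 0;0 0 8 0 0;0 0 8 0 0;0 0 8 0 0;0 0 7 0 0;0 0 4 0 0;0 0 2 0 0;0 0 1 0 0;0 0 0 0 0;0 0 0 0 0"}}

```text
time_s: 13.97
position: [0.5584, 0.1308, 0.2359]
tcp_rot: [[0.069, 0.001, 0.998], [-0.998, 0.0, 0.069], [0.0, -1.0, 0.001]]
force: [0.1, 0.3, -3.1]
opening: 0.278
```

```bash
cat >> h.py <<'E'
C0=np.array([.5648,.0235]);a0=np.radians(4);U=np.array([-np.sin(a0),np.cos(a0)]);VV=np.array([np.cos(a0),np.sin(a0)])
LW=.0565
def status(n=4,base=np.array([.1,-.1,-2.45]),cam="side"):
    Fs=[];ps=[];ts=[]
    for i in range(n):
        s=read_state();Fs.append(s["force"]);ps.append(s["position"]);ts.append(s["tau"])
        if i<n-1: c=capture(cam)
    F=np.mean(Fs,0)-base;p=np.mean(ps,0);R=np.array(s["tcp_rot"])
    Y=(p[:2]-C0)@U;X=(p[:2]-C0)@VV;Z=p[2]-LW-.110
    d2=Y*Y+(Z)**2
    print("t",round(s["time_s"],2),"wheel X Y Z(trunnion) mm",np.round([X*1e3,Y*1e3,Z*1e3],1),"F",np.round(F,2),"|Fyz|",round(np.hypot(F[1],F[2]),2),"tau23",np.round(np.mean(ts,0)[1:3],2),"tilt",np.round(R[2,[0,2]],3))
    # theta from geometry: wheel centre at 0.518 from arc centre A=0.45*(-sin th,-cos th)
    from scipy.optimize import brentq
    f=lambda th: np.hypot(Y+.45*np.sin(th),Z+.45*np.cos(th))-.518
    g=np.linspace(-.37,.37,400);v=[f(x) for x in g]
    for i in range(399):
        if v[i]*v[i+1]<0:
            th=brentq(f,g[i],g[i+1]);yc=Y*np.cos(th)-Z*np.sin(th)
            Fn=np.hypot(F[1],F[2]);print("   theta",round(th,4),"yc mm",round(yc*1e3,1),"k=",round(.869*Fn*yc/th,2) if abs(th)>.01 else None)
    print("   gap(th=0) mm",round((f(0))*1e3,2))
    return s
def theta():
    c=capture("side");P=cloud(c);hsv=cv2.cvtColor(c["image"],cv2.COLOR_BGR2HSV)
    t=(P[...,:2]-C0)@U;w=(P[...,:2]-C0)@VV;z=P[...,2]
    m=(hsv[...,1]<70)&(hsv[...,2]>120)&(abs(w)<.021)&(abs(t)<.16)&(z>.08)&(z<.2)
    t,z=t[m],z[m]-.110
    from scipy.optimize import least_squares
    r=least_squares(lambda q:(np.hypot(t+.45*np.sin(q[0]),z+.45*np.cos(q[0]))-.5),[0.],loss="soft_l1",f_scale=.002)
    print("   theta cam",np.round(r.x[0],4),"n",m.sum(),"t",np.round([t.min(),t.max()],3),"rms",np.sqrt(np.median(r.fun**2)).round(4)); return r.x[0]
E
python3 - <<'E'
from h import *
status();theta()
E
```

```text
t 14.12 wheel X Y Z(trunnion) mm [  1.1 107.5  69.5] F [-0.34  0.1  -0.44] |Fyz| 0.45 tau23 [-40.94 -18.06] tilt [0.    0.001]
   theta -0.1301 yc mm 115.6 k= -0.35
   gap(th=0) mm 12.48
   theta cam 0.0017 n 2284 t [-0.152  0.157] rms 0.0008
```

Emit:
{"name": "send_rows", "arguments": {"moves": "0 0 1 0 0;0 0 1 0 0;0 0 1 0 0;0 0 1 0 0;0 0 1 0 0;0 0 1 0 0;0 0 1 0 0;0 0 1 0 0;0 0 0.6 0 0;0 0 0.6 0 0;0 0 0.6 0 0;0 0 0.6 0 0;0 0 0.6 0 0;0 0 0.6 0 0;0 0 0.6 0 0;0 0 0.6 0 0;0 0 0.6 0 0;0 0 0.6 0 0;0 0 0.6 0 0;0 0 0.6 0 0"}}

```text
time_s: 15.83
position: [0.5581, 0.1308, 0.2203]
tcp_rot: [[0.069, 0.0, 0.998], [-0.998, 0.0, 0.069], [-0.0, -1.0, 0.0]]
force: [-0.5, -0.1, -1.9]
opening: 0.271
```

```bash
python3 - <<'E'
from h import *
status();theta()
E
```

```text
t 15.98 wheel X Y Z(trunnion) mm [  0.8 107.5  53.7] F [-0.06 -0.08 -0.17] |Fyz| 0.18 tau23 [-41.4  -17.57] tilt [ 0. -0.]
   theta 0.0316 yc mm 105.7 k= 0.53
   gap(th=0) mm -2.93
   theta cam 0.0339 n 2230 t [-0.152  0.158] rms 0.0008
```

Emit:
{"name": "send_rows", "arguments": {"moves": "0 -0.3 0.7 0 0;0 -0.3 0.7 0 0;0 -0.3 0.7 0 0;0 -0.3 0.7 0 0;0 -0.3 0.7 0 0;0 -0.3 0.7 0 0;0 -0.3 0.7 0 0;0 -0.3 0.7 0 0;0 -0.3 0.7 0 0;0 -0.3 0.7 0 0;0 -0.3 0.7 0 0;0 -0.3 0.7 0 0;0 0 0 0 0;0 0 0 0 0;0 0 0 0 0"}}

```text
time_s: 17.28
position: [0.5579, 0.1344, 0.212]
tcp_rot: [[0.069, 0.0, 0.998], [-0.998, 0.0, 0.069], [-0.0, -1.0, 0.0]]
force: [0.4, 1.0, -0.6]
opening: 0.275
```

```bash
python3 - <<'E'
from h import *
status(6);theta()
E
```

```text
t 17.53 wheel X Y Z(trunnion) mm [  0.8 111.1  45.5] F [-0.14  0.9   1.86] |Fyz| 2.07 tau23 [-40.63 -16.87] tilt [-0.  0.]
   theta 0.107 yc mm 105.6 k= 1.77
   gap(th=0) mm -10.18
   theta cam 0.1046 n 2286 t [-0.149  0.159] rms 0.0008
```

Emit:
{"name": "send_rows", "arguments": {"moves": "0 -0.1 0.7 0 0;0 -0.1 0.7 0 0;0 -0.1 0.7 0 0;0 -0.1 0.7 0 0;0 -0.1 0.7 0 0;0 -0.1 0.7 0 0;0 -0.1 0.7 0 0;0 -0.1 0.7 0 0;0 -0.1 0.7 0 0;0 -0.1 0.7 0 0;0 -0.1 0.7 0 0;0 -0.1 0.7 0 0;0 -0.1 0.7 0 0;0 -0.1 0.7 0 0;0 -0.1 0.7 0 0;0 0 0 0 0;0 0 0 0 0;0 0 0 0 0"}}

```text
time_s: 19.08
position: [0.5578, 0.1358, 0.2015]
tcp_rot: [[0.069, 0.0, 0.998], [-0.998, -0.0, 0.069], [0.0, -1.0, 0.0]]
force: [-0.4, 1.4, 1.1]
opening: 0.274
```

```bash
cat >> h.py <<'E'
def plan(k,F,ycs,prev):
    for y in ycs:
        z=.05+np.sqrt(.518**2-y*y)-.5;th=.869*F*y/k
        Y=y*np.cos(th)+z*np.sin(th);Z=-y*np.sin(th)+z*np.cos(th)
        print("  yc",round(y*1e3),"th",round(th,3),"Y Z",np.round([Y*1e3,Z*1e3],2),"row dx dy",np.round([(prev[0]-Y)*1e3,(prev[1]-Z)*1e3],2));prev=(Y,Z)
E
python3 - <<'E'
from h import *
status(7);theta()
E
```

```text
t 19.38 wheel X Y Z(trunnion) mm [  0.8 112.6  35. ] F [-0.04  1.46  3.43] |Fyz| 3.72 tau23 [-39.96 -16.07] tilt [0. 0.]
   theta 0.2099 yc mm 102.8 k= 1.59
   gap(th=0) mm -20.09
   theta cam 0.201 n 2594 t [-0.143  0.157] rms 0.001
```

```bash
python3 - <<'E'
from h import *
k=1.67
def st(y,F):
    z=.05+np.sqrt(.518**2-y*y)-.5;th=.869*F*y/k
    return y*np.cos(th)+z*np.sin(th),-y*np.sin(th)+z*np.cos(th),th
prev=st(.1028,3.72)
for y,F in [(.1,4.5),(.09,4.5),(.08,4.5),(.07,4.6),(.06,4.7),(.05,4.8),(.04,4.9),(.03,5),(.02,5),(.01,5),(0,5),(-.01,5),(-.02,5),(-.03,5)]:
    q=st(y,F);print(y,F,"th %.3f dx %.2f dy %.2f  Y %.1f Z %.1f"%(q[2],(prev[0]-q[0])*1e3,(prev[1]-q[1])*1e3,q[0]*1e3,q[1]*1e3));prev=q
E
```

```text
0.1 4.5 th 0.234 dx 1.39 dy 2.77  Y 110.8 Z 33.5
0.09 4.5 th 0.211 dx 10.20 dy -6.50  Y 100.6 Z 40.0
0.08 4.5 th 0.187 dx 10.48 dy -5.84  Y 90.1 Z 45.8
0.07 4.6 th 0.168 dx 10.54 dy -4.88  Y 79.6 Z 50.7
0.06 4.7 th 0.147 dx 10.78 dy -4.36  Y 68.8 Z 55.0
0.05 4.8 th 0.125 dx 11.01 dy -3.80  Y 57.8 Z 58.8
0.04 4.9 th 0.102 dx 11.22 dy -3.19  Y 46.6 Z 62.0
0.03 5 th 0.078 dx 11.41 dy -2.55  Y 35.1 Z 64.6
0.02 5 th 0.052 dx 11.65 dy -1.90  Y 23.5 Z 66.5
0.01 5 th 0.026 dx 11.73 dy -1.14  Y 11.8 Z 67.6
0 5 th 0.000 dx 11.76 dy -0.38  Y 0.0 Z 68.0
-0.01 5 th -0.026 dx 11.76 dy 0.38  Y -11.8 Z 67.6
-0.02 5 th -0.052 dx 11.73 dy 1.14  Y -23.5 Z 66.5
-0.03 5 th -0.078 dx 11.65 dy 1.90  Y -35.1 Z 64.6
```

Emit:
{"name": "send_rows", "arguments": {"moves": "0 0.3 0.7 0 0;0 0.3 0.7 0 0;0 0.4 0.7 0 0;0 0.4 0.7 0 0;0 0 0 0 0;0 0 0 0 0;0 0 0 0 0;0 0 0 0 0;0 0.5 -0.3 0 0;0 1 -0.6 0 0;0 1 -0.6 0 0;0 1 -0.7 0 0;0 1 -0.7 0 0;0 1 -0.7 0 0;0 1 -0.7 0 0;0 1 -0.6 0 0;0 1 -0.6 0 0;0 1 -0.6 0 0;0 0.7 -0.4 0 0"}}

```text
time_s: 21.02
position: [0.5586, 0.1242, 0.2052]
tcp_rot: [[0.069, 0.0, 0.998], [-0.998, 0.0, 0.069], [-0.0, -1.0, 0.0]]
force: [-0.4, 2.1, 2.7]
opening: 0.277
```

```bash
python3 - <<'E'
from h import *
status(6);theta()
E
```

```text
t 21.27 wheel X Y Z(trunnion) mm [  0.8 100.8  38.7] F [-0.58  1.97  4.58] |Fyz| 4.99 tau23 [-39.23 -15.89] tilt [0. 0.]
   theta 0.2243 yc mm 89.7 k= 1.73
   gap(th=0) mm -18.99
   theta cam 0.2172 n 2552 t [-0.142  0.157] rms 0.0009
```

Emit:
{"name": "send_rows", "arguments": {"moves": "0 0.6 -0.4 0 0;0 1.1 -0.6 0 0;0 1.1 -0.6 0 0;0 1.1 -0.6 0 0;0 1.1 -0.6 0 0;0 1.1 -0.6 0 0;0 1.1 -0.6 0 0;0 1.1 -0.6 0 0;0 1.1 -0.6 0 0;0 1.1 -0.6 0 0;0 1.1 -0.6 0 0;0 1.1 -0.5 0 0;0 1.1 -0.5 0 0;0 1.1 -0.5 0 0;0 1.1 -0.5 0 0;0 1.1 -0.5 0 0;0 1.1 -0.5 0 0;0 1.1 -0.5 0 0;0 1.1 -0.5 0 0;0 0.6 -0.3 0 0"}}

```text
time_s: 22.98
position: [0.56, 0.1032, 0.216]
tcp_rot: [[0.069, 0.0, 0.998], [-0.998, -0.0, 0.069], [0.0, -1.0, 0.0]]
force: [0.2, 2.1, 2.1]
opening: 0.272
```

```bash
python3 - <<'E'
from h import *
status(6);theta()
E
```

```text
t 23.23 wheel X Y Z(trunnion) mm [ 0.8 79.8 49.4] F [-0.15  1.74  4.71] |Fyz| 5.02 tau23 [-38.54 -16.  ] tilt [0. 0.]
   theta 0.1862 yc mm 69.3 k= 1.62
   gap(th=0) mm -12.24
   theta cam 0.1809 n 2345 t [-0.144  0.159] rms 0.0008
```

```bash
cat > pl.py <<'E'
import sys,numpy as np
k=float(sys.argv[1]);a=[tuple(map(float,x.split(","))) for x in sys.argv[2:]]
def st(y,F):
    y/=1e3;z=.05+np.sqrt(.518**2-y*y)-.5;th=.869*F*y/k
    return y*np.cos(th)+z*np.sin(th),-y*np.sin(th)+z*np.cos(th),th
p=st(*a[0])
for y,F in a[1:]:
    q=st(y,F);print(y,F,"th %.3f dx %.2f dy %.2f"%(q[2],(p[0]-q[0])*1e3,(p[1]-q[1])*1e3));p=q
E
python3 pl.py 1.68 69.3,5 60,5 50,5 45,5 40,5 35,5 30,5 25,5 20,5 15,5 10,5 5,5 0,5
```

```text
60.0 5.0 th 0.155 dx 10.23 dy -4.49
50.0 5.0 th 0.129 dx 11.21 dy -4.12
45.0 5.0 th 0.116 dx 5.68 dy -1.78
40.0 5.0 th 0.103 dx 5.72 dy -1.60
35.0 5.0 th 0.091 dx 5.75 dy -1.41
30.0 5.0 th 0.078 dx 5.78 dy -1.22
25.0 5.0 th 0.065 dx 5.81 dy -1.04
20.0 5.0 th 0.052 dx 5.83 dy -0.85
15.0 5.0 th 0.039 dx 5.85 dy -0.66
10.0 5.0 th 0.026 dx 5.87 dy -0.47
5.0 5.0 th 0.013 dx 5.87 dy -0.28
0.0 5.0 th 0.000 dx 5.88 dy -0.09
```

Emit:
{"name": "send_rows", "arguments": {"moves": "0 0.7 -0.3 0 0;0 1.1 -0.5 0 0;0 1.1 -0.5 0 0;0 1.1 -0.5 0 0;0 1.1 -0.5 0 0;0 1.1 -0.5 0 0;0 1.1 -0.5 0 0;0 1.1 -0.5 0 0;0 1.1 -0.45 0 0;0 1.1 -0.45 0 0;0 1.1 -0.45 0 0;0 1.1 -0.45 0 0;0 1.1 -0.4 0 0;0 1.1 -0.4 0 0;0 1.1 -0.4 0 0;0 1.1 -0.4 0 0;0 1.1 -0.4 0 0;0 1.1 -0.4 0 0;0 1.1 -0.4 0 0;0 0.8 -0.3 0 0"}}

```text
time_s: 24.95
position: [0.5615, 0.0819, 0.2246]
tcp_rot: [[0.069, 0.0, 0.998], [-0.998, -0.0, 0.069], [0.0, -1.0, 0.0]]
force: [0.1, 1.6, 3.4]
opening: 0.277
```

```bash
python3 - <<'E'
from h import *
status(6);theta()
E
```

```text
t 25.2 wheel X Y Z(trunnion) mm [ 0.8 58.5 58.1] F [0.06 1.19 5.25] |Fyz| 5.39 tau23 [-38.08 -16.13] tilt [0. 0.]
   theta 0.137 yc mm 50.0 k= 1.71
   gap(th=0) mm -6.51
   theta cam 0.1294 n 2292 t [-0.148  0.16 ] rms 0.0008
```

Emit:
{"name": "send_rows", "arguments": {"moves": "0 0.7 -0.3 0 0;0 1.1 -0.4 0 0;0 1.2 -0.4 0 0;0 1.2 -0.4 0 0;0 1.2 -0.4 0 0;0 1.2 -0.35 0 0;0 1.2 -0.35 0 0;0 1.2 -0.35 0 0;0 1.2 -0.35 0 0;0 1.2 -0.35 0 0;0 1.2 -0.3 0 0;0 1.2 -0.3 0 0;0 1.2 -0.3 0 0;0 1.2 -0.3 0 0;0 1.2 -0.3 0 0;0 1.2 -0.25 0 0;0 1.2 -0.25 0 0;0 1.2 -0.25 0 0;0 1.1 -0.2 0 0;0 0.7 -0.15 0 0"}}

```text
time_s: 26.92
position: [0.563, 0.0591, 0.2308]
tcp_rot: [[0.069, -0.0, 0.998], [-0.998, -0.0, 0.069], [0.0, -1.0, -0.0]]
force: [-0.5, 0.0, 2.3]
opening: 0.273
```

```bash
python3 - <<'E'
from h import *
status(6);theta()
E
```

```text
t 27.17 wheel X Y Z(trunnion) mm [ 0.7 35.7 64.3] F [0.05 0.8  4.49] |Fyz| 4.56 tau23 [-38.05 -16.32] tilt [ 0. -0.]
   theta 0.0842 yc mm 30.2 k= 1.42
   gap(th=0) mm -2.42
   theta cam 0.0737 n 2288 t [-0.15   0.159] rms 0.0009
```

Emit:
{"name": "send_rows", "arguments": {"moves": "0 0.6 -0.1 0 0;0 1.1 -0.2 0 0;0 1.2 -0.2 0 0;0 1.2 -0.2 0 0;0 1.2 -0.2 0 0;0 1.2 -0.2 0 0;0 1.2 -0.2 0 0;0 1.0 -0.15 0 0;0 0.6 -0.05 0 0"}}

```text
time_s: 27.97
position: [0.5637, 0.0499, 0.2325]
tcp_rot: [[0.068, 0.0, 0.998], [-0.998, 0.0, 0.068], [-0.0, -1.0, 0.0]]
force: [-0.2, 0.4, 3.4]
opening: 0.27
```

```bash
python3 - <<'E'
from h import *
status(6);theta()
E
python3 pl.py 1.65 22,5 18,5 15,5 10,5 5,5 0,5 -5,5 -10,5 -15,5 -20,5 -25,5 -30,5 -40,5 -50,5 -60,5 -70,5 -80,5 -90,5 -100,5
```

```text
t 28.22 wheel X Y Z(trunnion) mm [ 0.7 26.5 65.9] F [-0.16  0.76  5.51] |Fyz| 5.56 tau23 [-37.47 -16.23] tilt [-0.  0.]
   theta 0.0653 yc mm 22.1 k= 1.64
   gap(th=0) mm -1.38
   theta cam 0.0568 n 2259 t [-0.151  0.158] rms 0.0008
18.0 5.0 th 0.047 dx 4.69 dy -0.61
15.0 5.0 th 0.040 dx 3.52 dy -0.38
10.0 5.0 th 0.026 dx 5.88 dy -0.48
5.0 5.0 th 0.013 dx 5.89 dy -0.29
0.0 5.0 th 0.000 dx 5.89 dy -0.10
-5.0 5.0 th -0.013 dx 5.89 dy 0.10
-10.0 5.0 th -0.026 dx 5.89 dy 0.29
-15.0 5.0 th -0.040 dx 5.88 dy 0.48
-20.0 5.0 th -0.053 dx 5.87 dy 0.67
-25.0 5.0 th -0.066 dx 5.85 dy 0.86
-30.0 5.0 th -0.079 dx 5.82 dy 1.05
-40.0 5.0 th -0.105 dx 11.56 dy 2.67
-50.0 5.0 th -0.132 dx 11.41 dy 3.43
-60.0 5.0 th -0.158 dx 11.23 dy 4.18
-70.0 5.0 th -0.184 dx 11.00 dy 4.92
-80.0 5.0 th -0.211 dx 10.74 dy 5.66
-90.0 5.0 th -0.237 dx 10.45 dy 6.38
-100.0 5.0 th -0.263 dx 10.12 dy 7.09
```

Emit:
{"name": "send_rows", "arguments": {"moves": "0 0.6 -0.1 0 0;0 1.1 -0.15 0 0;0 1.2 -0.15 0 0;0 1.2 -0.15 0 0;0 1.2 -0.15 0 0;0 1.2 -0.15 0 0;0 1.1 -0.13 0 0;0 0.6 -0.07 0 0"}}

```text
time_s: 28.93
position: [0.5642, 0.0416, 0.2333]
tcp_rot: [[0.068, -0.0, 0.998], [-0.998, -0.0, 0.068], [0.0, -1.0, -0.0]]
force: [0.8, 0.5, 1.4]
opening: 0.273
```

```bash
python3 - <<'E'
from h import *
status(6);theta()
E
```

```text
t 29.18 wheel X Y Z(trunnion) mm [ 0.7 18.2 66.9] F [-0.04  0.53  4.37] |Fyz| 4.4 tau23 [-37.95 -16.34] tilt [ 0. -0.]
   theta 0.0572 yc mm 14.3 k= 0.96
   gap(th=0) mm -0.81
   theta cam 0.0354 n 2267 t [-0.151  0.158] rms 0.0008
```

Emit:
{"name": "send_rows", "arguments": {"moves": "0 0.6 -0.03 0 0;0 1.1 -0.08 0 0;0 1.2 -0.09 0 0;0 1.2 -0.08 0 0;0 1.2 -0.08 0 0;0 1.2 -0.07 0 0;0 1.2 -0.06 0 0;0 1.1 -0.06 0 0;0 0.6 -0.03 0 0"}}

```text
time_s: 29.98
position: [0.5649, 0.0323, 0.234]
tcp_rot: [[0.068, 0.0, 0.998], [-0.998, -0.0, 0.068], [0.0, -1.0, 0.0]]
force: [-0.0, 0.5, 2.2]
opening: 0.27
```

```bash
python3 - <<'E'
from h import *
status(6);theta()
E
```

```text
t 30.23 wheel X Y Z(trunnion) mm [ 0.7  8.8 67.5] F [-0.07  0.27  5.28] |Fyz| 5.28 tau23 [-37.65 -16.29] tilt [0. 0.]
   theta 0.0744 yc mm 3.7 k= 0.23
   theta 0.1844 yc mm -3.7 k= -0.09
   gap(th=0) mm -0.41
   theta cam 0.0181 n 2237 t [-0.152  0.157] rms 0.0008
```

Emit:
{"name": "send_rows", "arguments": {"moves": "0 0.6 -0.04 0 0;0 1.1 -0.06 0 0;0 1.2 -0.05 0 0;0 1.2 -0.04 0 0;0 1.2 -0.03 0 0;0 1.2 -0.03 0 0;0 1.2 -0.02 0 0;0 1.2 -0.01 0 0;0 1.2 0 0 0;0 1.2 0 0 0"}}

```text
time_s: 31.12
position: [0.5657, 0.0209, 0.2343]
tcp_rot: [[0.069, 0.0, 0.998], [-0.998, -0.0, 0.069], [0.0, -1.0, 0.0]]
force: [-0.2, -0.3, 3.0]
opening: 0.277
```

```bash
python3 - <<'E'
from h import *
status(6);theta()
E
```

```text
t 31.37 wheel X Y Z(trunnion) mm [ 0.7 -2.7 67.8] F [-0.45 -0.15  6.13] |Fyz| 6.13 tau23 [-36.97 -16.03] tilt [0. 0.]
   gap(th=0) mm -0.19
   theta cam -0.0075 n 2229 t [-0.152  0.157] rms 0.0008
```

Emit:
{"name": "send_rows", "arguments": {"moves": "0 0.6 -0.08 0 0;0 1.1 -0.02 0 0;0 1.2 0.03 0 0;0 1.2 0.03 0 0;0 1.2 0.05 0 0;0 1.2 0.06 0 0;0 1.2 0.07 0 0;0 1.1 0.07 0 0;0 0.6 0.04 0 0"}}

```text
time_s: 32.17
position: [0.5663, 0.0116, 0.2339]
tcp_rot: [[0.069, -0.0, 0.998], [-0.998, -0.0, 0.069], [0.0, -1.0, -0.0]]
force: [0.0, 0.3, 3.5]
opening: 0.274
```

```bash
python3 - <<'E'
from h import *
status(6);theta()
E
```

```text
t 32.42 wheel X Y Z(trunnion) mm [  0.7 -11.9  67.4] F [0.17 0.15 5.14] |Fyz| 5.14 tau23 [-37.73 -16.15] tilt [ 0. -0.]
   theta -0.2927 yc mm 8.0 k= -0.12
   theta -0.058 yc mm -8.0 k= 0.62
   gap(th=0) mm -0.5
   theta cam -0.0304 n 2199 t [-0.153  0.156] rms 0.0008
```

Emit:
{"name": "send_rows", "arguments": {"moves": "0 0.6 0.03 0 0;0 1.1 0.08 0 0;0 1.2 0.1 0 0;0 1.2 0.1 0 0;0 1.2 0.11 0 0;0 1.2 0.12 0 0;0 1.2 0.13 0 0;0 1.2 0.14 0 0;0 1.2 0.14 0 0;0 1.1 0.13 0 0;0 0.6 0.07 0 0"}}

```text
time_s: 33.38
position: [0.5671, -0.0001, 0.2327]
tcp_rot: [[0.069, -0.0, 0.998], [-0.998, -0.0, 0.069], [0.0, -1.0, -0.0]]
force: [-0.0, -0.2, 2.8]
opening: 0.277
```

```bash
python3 - <<'E'
from h import *
status(6);theta()
E
```

```text
t 33.63 wheel X Y Z(trunnion) mm [  0.6 -23.7  66.2] F [ 0.28 -0.37  4.48] |Fyz| 4.49 tau23 [-38.01 -16.15] tilt [-0. -0.]
   theta -0.0671 yc mm -19.2 k= 1.12
   gap(th=0) mm -1.25
   theta cam -0.0568 n 2200 t [-0.154  0.154] rms 0.0008
```

Emit:
{"name": "send_rows", "arguments": {"moves": "0 0.6 0.1 0 0;0 1.1 0.17 0 0;0 1.2 0.18 0 0;0 1.2 0.18 0 0;0 1.2 0.19 0 0;0 1.2 0.2 0 0;0 1.2 0.21 0 0;0 1.2 0.22 0 0;0 1.2 0.23 0 0;0 1.2 0.24 0 0;0 1.2 0.25 0 0;0 1.2 0.25 0 0;0 1.0 0.22 0 0;0 0.5 0.12 0 0"}}

```text
time_s: 34.85
position: [0.5681, -0.0153, 0.2299]
tcp_rot: [[0.069, -0.0, 0.998], [-0.998, -0.0, 0.069], [0.0, -1.0, -0.0]]
force: [-0.2, -1.3, 3.2]
opening: 0.28
```

```bash
python3 - <<'E'
from h import *
status(6);theta()
E
python3 pl.py 1.67 -33,5 -40,5 -45,5 -50,5 -55,5 -60,5 -65,5 -75,5 -85,5 -95,5 -100,4.7 -105,4.5
```

```text
t 35.1 wheel X Y Z(trunnion) mm [  0.6 -38.9  63.5] F [-0.11 -0.94  5.52] |Fyz| 5.59 tau23 [-37.83 -15.92] tilt [0. 0.]
   theta -0.098 yc mm -32.5 k= 1.61
   gap(th=0) mm -3.05
   theta cam -0.09 n 2160 t [-0.154  0.153] rms 0.0008
-40.0 5.0 th -0.104 dx 8.07 dy 1.93
-45.0 5.0 th -0.117 dx 5.72 dy 1.61
-50.0 5.0 th -0.130 dx 5.68 dy 1.79
-55.0 5.0 th -0.143 dx 5.63 dy 1.98
-60.0 5.0 th -0.156 dx 5.58 dy 2.16
-65.0 5.0 th -0.169 dx 5.53 dy 2.35
-75.0 5.0 th -0.195 dx 10.87 dy 5.24
-85.0 5.0 th -0.221 dx 10.60 dy 5.96
-95.0 5.0 th -0.247 dx 10.29 dy 6.68
-100.0 4.7 th -0.245 dx 4.53 dy 1.86
-105.0 4.5 th -0.246 dx 4.65 dy 2.34
```

Emit:
{"name": "send_rows", "arguments": {"moves": "0 0.6 0.1 0 0;0 1.1 0.25 0 0;0 1.2 0.27 0 0;0 1.2 0.27 0 0;0 1.2 0.28 0 0;0 1.2 0.29 0 0;0 1.2 0.3 0 0;0 1.2 0.31 0 0;0 1.2 0.32 0 0;0 1.2 0.33 0 0;0 1.2 0.34 0 0;0 1.2 0.35 0 0;0 1.2 0.36 0 0;0 1.2 0.37 0 0;0 1.2 0.37 0 0;0 1.1 0.35 0 0;0 0.6 0.2 0 0"}}

```text
time_s: 36.57
position: [0.5695, -0.0343, 0.225]
tcp_rot: [[0.069, 0.0, 0.998], [-0.998, -0.0, 0.069], [0.0, -1.0, 0.0]]
force: [-1.2, -1.2, 3.1]
opening: 0.277
```

```bash
python3 - <<'E'
from h import *
status(6);theta()
E
```

```text
t 36.82 wheel X Y Z(trunnion) mm [  0.6 -57.9  58.5] F [-0.1  -1.19  5.12] |Fyz| 5.26 tau23 [-38.13 -15.72] tilt [ 0. -0.]
   theta -0.1325 yc mm -49.7 k= 1.71
   gap(th=0) mm -6.24
   theta cam -0.1299 n 2142 t [-0.154  0.152] rms 0.0008
```

Emit:
{"name": "send_rows", "arguments": {"moves": "0 0.6 0.2 0 0;0 1.1 0.38 0 0;0 1.2 0.42 0 0;0 1.2 0.42 0 0;0 1.2 0.44 0 0;0 1.2 0.45 0 0;0 1.2 0.46 0 0;0 1.2 0.47 0 0;0 1.2 0.48 0 0;0 1.2 0.49 0 0;0 1.2 0.5 0 0;0 1.2 0.51 0 0;0 1.2 0.52 0 0;0 1.2 0.53 0 0;0 1.2 0.53 0 0;0 1.1 0.48 0 0;0 0.5 0.22 0 0"}}

```text
time_s: 38.28
position: [0.5707, -0.0531, 0.2173]
tcp_rot: [[0.069, -0.0, 0.998], [-0.998, 0.0, 0.069], [-0.0, -1.0, -0.0]]
force: [0.8, -1.0, 2.7]
opening: 0.269
```

```bash
python3 - <<'E'
from h import *
status(6);theta()
E
python3 pl.py 1.67 -67,5 -72,5 -82,4.9 -90,4.8 -95,4.7 -100,4.5 -104,4.3
```

```text
t 38.53 wheel X Y Z(trunnion) mm [  0.6 -76.7  50.9] F [ 0.32 -1.44  5.  ] |Fyz| 5.21 tau23 [-38.69 -15.54] tilt [ 0. -0.]
   theta -0.1782 yc mm -66.5 k= 1.69
   gap(th=0) mm -11.24
   theta cam -0.177 n 2075 t [-0.155  0.15 ] rms 0.0008
-72.0 5.0 th -0.187 dx 5.44 dy 2.60
-82.0 4.9 th -0.209 dx 10.50 dy 5.35
-90.0 4.8 th -0.225 dx 8.16 dy 4.56
-95.0 4.7 th -0.232 dx 4.94 dy 2.80
-100.0 4.5 th -0.234 dx 4.71 dy 2.29
-104.0 4.3 th -0.233 dx 3.66 dy 1.54
```

Emit:
{"name": "send_rows", "arguments": {"moves": "0 0.6 0.3 0 0;0 1.1 0.53 0 0;0 1.1 0.53 0 0;0 1.1 0.53 0 0;0 1.1 0.53 0 0;0 1.1 0.54 0 0;0 1.1 0.55 0 0;0 1.1 0.56 0 0;0 1.1 0.56 0 0;0 1.1 0.56 0 0;0 1.1 0.57 0 0;0 1.1 0.57 0 0;0 1.1 0.58 0 0;0 1.1 0.58 0 0;0 1.1 0.59 0 0;0 1.1 0.6 0 0;0 1.1 0.6 0 0;0 0.6 0.33 0 0"}}

```text
time_s: 40.08
position: [0.572, -0.0718, 0.2077]
tcp_rot: [[0.069, -0.0, 0.998], [-0.998, 0.0, 0.069], [-0.0, -1.0, -0.0]]
force: [0.5, -1.2, 2.8]
opening: 0.278
```

```bash
python3 - <<'E'
from h import *
status(6);theta()
E
```

```text
t 40.33 wheel X Y Z(trunnion) mm [  0.6 -95.6  41.3] F [ 0.28 -1.56  4.82] |Fyz| 5.07 tau23 [-39.22 -15.21] tilt [0. 0.]
   theta -0.2192 yc mm -84.3 k= 1.69
   gap(th=0) mm -17.49
   theta cam -0.2158 n 2183 t [-0.155  0.14 ] rms 0.0009
```

Emit:
{"name": "send_rows", "arguments": {"moves": "0 0.6 0.3 0 0;0 1.1 0.63 0 0;0 1.2 0.68 0 0;0 1.2 0.68 0 0;0 1.2 0.68 0 0;0 1.2 0.67 0 0;0 1.2 0.67 0 0;0 1.2 0.66 0 0;0 1.2 0.65 0 0;0 1.2 0.62 0 0;0 1.2 0.6 0 0;0 1.2 0.58 0 0;0 1.1 0.52 0 0;0 0.7 0.3 0 0;0 0 0 0 0;0 0 0 0 0;0 0 0 0 0;0 0 0 0 0;0 0 0 0 0;0 0 0 0 0"}}

```text
time_s: 42.05
position: [0.5731, -0.0871, 0.1997]
tcp_rot: [[0.069, 0.0, 0.998], [-0.998, -0.0, 0.069], [0.0, -1.0, 0.0]]
force: [0.3, -2.1, 2.1]
opening: 0.274
```

```bash
python3 - <<'E'
from h import *
status(8);theta()
E
python3 pl.py 1.67 -99,4.5 -100,4 -102,3 -103,2 -104,1 -105,0.5 -105,0
```

```text
t 42.4 wheel X Y Z(trunnion) mm [   0.5 -110.9   33.2] F [-0.05 -2.1   4.24] |Fyz| 4.73 tau23 [-39.81 -15.03] tilt [-0.  0.]
   theta -0.2368 yc mm -100.0 k= 1.74
   gap(th=0) mm -22.28
   theta cam -0.2342 n 2201 t [-0.154  0.146] rms 0.0009
-100.0 4.0 th -0.208 dx 0.10 dy -2.19
-102.0 3.0 th -0.159 dx 0.00 dy -4.62
-103.0 2.0 th -0.107 dx -1.31 dy -5.35
-104.0 1.0 th -0.054 dx -1.62 dy -5.44
-105.0 0.5 th -0.027 dx -0.43 dy -2.61
-105.0 0.0 th -0.000 dx -1.52 dy -2.89
```

Emit:
{"name": "send_rows", "arguments": {"moves": "0 0 -0.4 0 0;0 0 -0.7 0 0;0 0 -0.8 0 0;0 0 -0.8 0 0;0 0 -0.8 0 0;0 0 -0.8 0 0;0 0 -0.8 0 0;0 0 -0.8 0 0;0 0 -0.8 0 0;0 -0.2 -0.8 0 0;0 -0.2 -0.8 0 0;0 -0.2 -0.8 0 0;0 -0.2 -0.8 0 0;0 -0.2 -0.8 0 0;0 -0.2 -0.8 0 0;0 -0.2 -0.8 0 0;0 -0.2 -0.8 0 0;0 -0.2 -0.8 0 0;0 -0.2 -0.7 0 0;0 -0.2 -0.6 0 0"}}

```text
time_s: 44.12
position: [0.5728, -0.0848, 0.2148]
tcp_rot: [[0.069, -0.0, 0.998], [-0.998, 0.0, 0.069], [-0.0, -1.0, -0.0]]
force: [0.5, -0.3, -1.6]
opening: 0.277
```

```bash
python3 - <<'E'
from h import *
status(3);theta()
E
```

```text
t 44.22 wheel X Y Z(trunnion) mm [   0.5 -108.7   48.4] F [ 0.31 -0.29  1.49] |Fyz| 1.52 tau23 [-40.59 -16.3 ] tilt [ 0. -0.]
   theta -0.0843 yc mm -104.2 k= 1.64
   gap(th=0) mm -7.86
   theta cam -0.0821 n 2189 t [-0.154  0.153] rms 0.0008
```

Emit:
{"name": "send_rows", "arguments": {"moves": "0 -0.2 -0.6 0 0;0 -0.2 -0.6 0 0;0 -0.2 -0.6 0 0;0 -0.2 -0.6 0 0;0 -0.2 -0.5 0 0;0 -0.2 -0.5 0 0;0 -0.1 -0.4 0 0;0 -0.1 -0.4 0 0;0 -0.1 -0.4 0 0;0 -0.1 -0.3 0 0;0 -0.1 -0.3 0 0;0 -0.1 -0.3 0 0;0 -0.1 -0.3 0 0;0 -0.1 -0.3 0 0;0 -0.1 -0.3 0 0;0 0 -0.3 0 0;0 0 -0.3 0 0;0 0 -0.3 0 0;0 0 -0.3 0 0;0 0 -0.3 0 0"}}

```text
time_s: 45.93
position: [0.5728, -0.0828, 0.2227]
tcp_rot: [[0.069, -0.0, 0.998], [-0.998, 0.0, 0.069], [-0.0, -1.0, -0.0]]
force: [0.2, 0.0, -2.8]
opening: 0.273
```

```bash
python3 - <<'E'
from h import *
status(3);theta()
E
```

```text
t 46.03 wheel X Y Z(trunnion) mm [   0.6 -106.6   56.3] F [-0.1  -0.27  0.27] |Fyz| 0.38 tau23 [-41.53 -17.65] tilt [0. 0.]
   theta -0.0064 yc mm -106.3 k= None
   gap(th=0) mm -0.59
   theta cam -0.0042 n 2286 t [-0.153  0.157] rms 0.0008
```

Nearly level; lift off gently, then rise well clear.

Emit:
{"name": "send_rows", "arguments": {"moves": "0 0 -0.4 0 0;0 0 -0.4 0 0;0 0 -0.5 0 0;0 0 -1 0 0;0 0 -2 0 0;0 0 -4 0 0;0 0 -8 0 0;0 0 -10 0 0;0 0 -12 0 0;0 0 -12 0 0;0 0 -12 0 0;0 0 -12 0 0;0 0 -10 0 0;0 0 -6 0 0;0 0 -2 0 0;0 0 0 0 0;0 0 0 0 0;0 0 0 0 0;0 0 0 0 0;0 0 0 0 0"}}

```text
time_s: 47.75
position: [0.5725, -0.0827, 0.3144]
tcp_rot: [[0.069, -0.001, 0.998], [-0.998, 0.0, 0.069], [-0.001, -1.0, -0.001]]
force: [0.2, -1.1, -1.6]
opening: 0.275
```

```bash
python3 - <<'E'
from h import *
status(4)
for i in range(6): a=theta()
c=capture("side");cv2.imwrite("pics/f.png",c["image"])
E
```

```text
t 47.9 wheel X Y Z(trunnion) mm [   0.4 -106.6  148. ] F [ 0.14 -0.05  0.29] |Fyz| 0.29 tau23 [-40.15 -20.62] tilt [-0.    -0.001]
   gap(th=0) mm 89.47
   theta cam 0.0019 n 2376 t [-0.152  0.157] rms 0.0008
   theta cam 0.0019 n 2359 t [-0.152  0.157] rms 0.0008
   theta cam 0.002 n 2369 t [-0.153  0.157] rms 0.0008
   theta cam 0.0025 n 2397 t [-0.152  0.157] rms 0.0008
   theta cam 0.0021 n 2391 t [-0.152  0.157] rms 0.0008
   theta cam 0.0021 n 2389 t [-0.152  0.157] rms 0.0008
```

View pics/f.png

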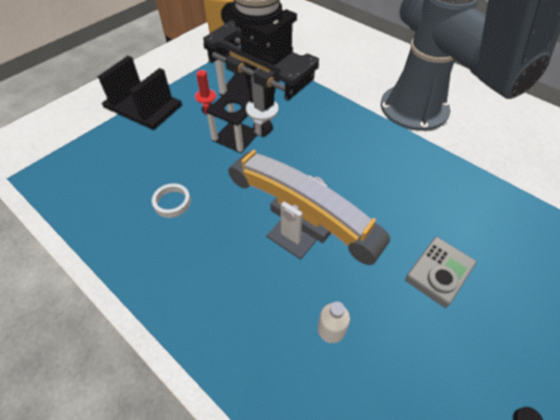

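The picture shows the roller held upright at (262,115), clear above everything. The cover is level, centred near (305,195), and the bystanders are unmoved. Handing in.

```bash
python3 -c "
from rig import *
print(hand_in())"
```

```text
the job is handed in; nothing more can be done
None
```

I took the grey roller from the small rack, set it down at about y = +0.105 m on the crown, and rolled to −0.100 m in one pass. The job is handed in, at about 48 s of the 72 s allowed; the hand-in gave no verdict.

- **Pressing force:** averaged readings were 3.7 N at the end of the set-down press, then 4.4 to 6.1 N along the pass, highest at the middle. It was 4.7 N in the final hold at the right end. I read the force only at the stops, with about ±0.2 N of averaged noise, so between stops it is inferred rather than measured.
- **Easing off:** the cover tipped by at most about 0.23 rad, and I brought it back over about 4 s. It was at −0.004 rad just before lift-off.
- **Last checks:** the cover angle by camera was 0.002 rad and steady, with the wheel centre about 0.258 m above the bench and the roller upright in the grip. The sensor showed no load beyond the roller's weight, and the bystanders looked unmoved.
- **Small disagreement:** the cover angle worked out from the arm's position differed from the camera's by up to about 0.01 rad under load. Near the middle that estimate is ill-conditioned, so I used the camera angle there.

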